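Zero a shutter drive and seat its splined stub

ROBOT

A 6-joint arm with a two-finger parallel gripper is mounted at the origin on the work surface. World frame = base frame: x ahead of the robot, y to its left, z up, the work surface at z = 0. Lengths are in mm, angles in rad, forces in N, time in s.
With the tool pointing down it reaches from about 350 to 975 mm from the base axis. Payload 7.1 kg.
Tool frame: the origin (TCP) lies at the very end of the fingers, on their centre line; the grasp point (between the pads) lies 19 mm behind it (ctrl.pinch_z is the z of the grasp point in the tool frame, in mm); z points along the fingers, y is the direction in which the jaws open and shut (so a half turn about z gives the same grasp; the last joint's range is limited). The gripper opens to 88 mm and grips with 3 to 60 N. Pads are 20 mm wide; open, the fingers measure 115 mm over their backs; the gripper's body (75 mm by 178 mm) begins 61 mm behind the grasp point.
Start: joints at [1.172, 0.423, 1.63, -0, 1.089, -0.019], TCP at [231.677, 580.457, 222.675] pointing down, gripper open.
Joint ranges: [-3, 3], [-0.9, 2.11], [0.09, 2.58], [-1.31, 4.45], [0.11, 2.69], [-2.54, 2.54]. Speed limits (rad/s): [2.39, 2.39, 3.01, 3.14, 3.14, 3.14].

INTERFACE

Orientations are given as a rotation vector (axis times angle).
In Python, from workcell import get_obs, optics, ctrl gives the robot as it stands.
- The arm moves only by the shell command python3 -m jog 'ROWS'. ROWS is a JSON object of lists of equal length, an entry for each row: "delta_rot": the turn, a rotation vector about the tool's x, y, z in rad, a list of three; "translation": the shift along the tool's x, y, z in mm, a list of three; "hand": the opening, from -1 (shut) to 1 (fully open). In form: {"delta_rot": [[rx, ry, rz], ...], "translation": [[x, y, z], ...], "hand": [hand, ...]}. A call has 1 to 5 rows; each row is the pose to reach, as a shift and turn from the pose commanded when the call began, along the tool's axes at that moment; what a row does not reach only later rows make up. A row lasts 1/10 s, in which the tool goes at most 50 mm and 8.59 degrees, less where a joint would pass 70% of its speed; a pose out of reach is approached as far as the arm can. A call with a gripper value outside its range is refused whole. The fingers move at their own pace and stop on an object; the grip force is fixed at half the most. Time passes only in rows, so rows that repeat a pose let the fingers close. It gives the time, the measured TCP pose, the force and the opening at its end, in the units of the state.
- get_obs(): the state, without advancing time (a new reading comes with each control period).
- optics.get_image(name): name is "scene" or "top" or "wrist"; returns the picture (384x512x3 uint8, red, green, blue); there is no depth.
- optics.calibration(name): a dict with "intrinsics" (3x3 intrinsics, pixels), "cam_to_world" (4x4, takes a point from camera to world coordinates). Camera axes: x right, y up, looking along -z (the intrinsics and any distortion apply to the point x, -y, -z); pixel columns grow to the right and rows downward; lengths in mm; the calibration is good to about 2 mm. A picture is of the moment at which its call begins: read the wrist's pose just before it. calibration takes no time and is no camera call; for the wrist camera it gives the pose at the moment of the call.
- ctrl.close_job(): hands the job in, once; it reports no verdict.
The state is a dict: "t": time; "qpos": joint angles; "qvel": joint speeds; "joint_torque": joint torques, N m; "ee_pos": TCP position; "orientation": TCP orientation; "ft_force": force on the tool from outside, world axes, zero at the start; "moment": the same for the moment, N m; "width": finger opening in mm.
Only numpy, scipy, OpenCV 4.12 (cv2) and the standard library are available. Lean on these libraries where they do the work, as an engineer would, in place of code of your own. Each camera call takes 0.05 s, during which the arm holds its last target. There are 200 camera calls.

TASK

Zero the turn counter of the shutter drive: take the red reset pin from its stand, push the small recessed red button fully in with it, and put the pin back upright in its stand. Then take the yellow-headed splined stub from the blue block, turn it until its splines mesh with the brass hub and slide it fully home, collar flush on the hub, against the spring inside. Finish while still holding the stub and pressing it home; leave the other things on the bench where they are.

Things in the scene. Friction and masses are not known exactly. Their poses are not given: they have to be found in the camera images.
- gearbox: Fixed shutter drive: grey box 110 (x) x 180 (y) x 60 high on a white profile 85 x 270 x 30 high; its flat top is 90 mm above the bench. Origin at bench level under its centre. In its frame the brass hub's axis is at x 0, y -40 mm and the button well at x 0, y +55 mm. Its place and yaw vary.
- socket (a point): Centre of the brass hub's top face, flush with the box top (90 mm above the bench), z up. Four slots form a cross 33 mm across, each arm 12 mm wide, 40 mm deep, along this point's x and y axes (a quarter turn makes no difference). The hub's start angle varies; it is stiff to turn (0.2 N m).
- plunger (a joint): Spring plunger (steel, 9 mm diameter) at the bottom of the hub's cross, on its axis: its top rests 21 mm below the hub face. Value 0 at rest, grows as it is pushed down, 12 mm travel; about 5.4 N to start, 9.5 N at 9 mm, where the stub is home (collar on hub). It lifts the stub out again by about 9 mm if the stub is let go.
- button_top (a point): Centre of the top of the red reset button (15 mm diameter), 6 mm below the box top in a round well 18 mm wide; z up. Pushed straight down with the pin.
- button (a joint): Reset button: 0 out, 5 mm (0.005) fully in; springs back; about 1.2 N to start, 4.2 N fully in.
- pin: Loose red reset pin, about 45 g: origin at its steel tip, z along it towards the handle. Steel shank 7 mm diameter and 35 long, then a red flange 26 diameter and 4 thick, then a round red handle 16 diameter and 66 long (total 105 mm).
- pin_grip (a point): Point on the pin's axis in the middle of its handle, 75 mm above the tip, 36 mm above the top of the flange. Grip here from above, any yaw.
- pin_tip (a point): The tip of the reset pin; z points up the pin. In the stand it hangs 35 mm below the mouth of the hole, with the flange resting on the stand.
- stand_hole0 (a point): Mouth of the hole in the top of the fixed black stand of the reset pin (block 70 x 70 x 42 high, hole 15 mm diameter, through). The stand and the blue block may change sides.
- stub_grip (a point): Centre of the stub's yellow square head (24 x 24, 50 high), z up, x and y square to its faces and along the teeth. Below it on the axis (mm): underside of the collar at 31 (collar 48 diameter, 6 thick); four teeth, a cross 30 across with arms 9 wide, from 31 to 55; pilot nose 8 diameter, ending at 61. Home: this point is 31 mm above the hub face. Starts upright in the blue block at any yaw.
- stub: The loose splined stub (about 0.2 kg, 86 mm tall overall with its pilot); origin at the tip of its pilot nose, z up.
- cup: Fixed blue block 76 x 76 x 40 high with a round hole 37 mm wide in which the stub hangs by its collar (underside of the collar 40 mm above the bench). Origin at bench level under its centre.
- drill: Cordless drill standing on its battery, blue and black, about 220 x 80 x 205 high; origin under its centre (mm). Not to be disturbed.
- glue: White glue bottle with a yellow cap, 48 diameter, 130 high; origin under its centre (mm). Not to be disturbed.
- cleaner: White cleaner bottle with a yellow band and blue cap, 64 diameter, 170 high; origin under its centre (mm). Not to be disturbed.
- driver: Screwdriver with orange handle lying on the bench near the robot, about 200 long, along its x axis (mm). Not to be disturbed.
- tape: Yellow tape measure, 68 x 36 x 66 high; origin under its centre (mm). Not to be disturbed.
- offcut: Offcut of white window profile, 60 x 160 x 45 high; origin under its centre (mm). Not to be disturbed.
- mallet: Rubber-headed mallet lying on the bench, about 300 long, along its x axis (mm). Not to be disturbed.
Things that resemble listed ones, but are neither listed nor needed, are in the scene too. What is shaped like the stub but orange, pink or purple is not meant.

How it is judged (in metres and radians):
On the way, in this order (a step that is already met when the one before it is completed fails the run):
1. the recessed button is pushed in with the pin (value of joint button above 0.0038 m and contact force between pin and gearbox above 0.5 N), for 0.1 s.
2. the pin is back upright in its stand, let go (horizontal distance between pin_tip and stand_hole0 below 0.008 m and z of pin_tip in the frame of stand_hole0 below -0.03 m and angle between pin_tip's own z axis and vertical below 0.15 rad and contact force between each of the arm, the fingers and pin below 0.05 N), for 0.2 s.
3. the stub is meshed, home on the hub and held there (z of stub_grip in the frame of socket below 0.0335 m and horizontal distance between stub_grip and socket below 0.005 m and angle between stub_grip's own z axis and vertical below 0.08 rad and value of joint plunger above 0.0065 m and contact force between the fingers and stub above 2 N), for 0.2 s.
At the end, for the whole second after the job is handed in: The stub is upright, within 5 mm of the hub's axis and home (collar within 2.5 mm of the hub face, plunger in by over 6.5 mm), the fingers still on it with over 2 N; the pin hangs upright in its stand (tip 30 mm deep, within 0.15 rad of vertical), not touched by the robot (all of step 2 and all of step 3); the arm keeps its last pose, push and grip.
It fails at once if a bystander is moved more than 40 mm (distance of any of drill, glue, cleaner, driver, tape, offcut, mallet from where it was at the start of the episode above 0.04 m).
It fails at once if the button is pushed by the robot itself, not with the pin (value of joint button above 0.002 m and contact force between pin and gearbox below 0.02 N and contact force between the fingers and gearbox above 0.2 N).
It also fails if it takes over 61 s, if anything falls off the work surface, if the arm or the gripper's body presses on something with over 40 N, if the wrist force passes 120 N, or if a joint passes its speed limit or range.

## Working session

There is one attempt and no reset: what is moved stays moved. The work goes in short steps, Python scripts to look and compute and a shell command to move; the robot and the scene stay as the last step left them, time stands still between calls to the robot, and variables do not carry over. Pictures are saved under pics/ and viewed, about 8 in all and at most 12, crops included, and the job is handed in when it is done.

```bash
ls; mkdir -p pics; python3 - <<'E'
from workcell import get_obs, optics, ctrl
import cv2,numpy as np
o=get_obs();print({k:np.round(v,3).tolist() for k,v in o.items()},ctrl.pinch_z)
for n in ['top','scene','wrist']:
    im=optics.get_image(n);cv2.imwrite(f'pics/{n}0.png',im[:,:,::-1])
    c=optics.calibration(n);print(n,np.round(c['intrinsics'],2).tolist(),np.round(c['cam_to_world'],3).tolist(),[k for k in c])
E
```

```text
pics
{'t': 0.0, 'qpos': [1.172, 0.424, 1.631, -0.0, 1.089, -0.019], 'qvel': [-0.001, 0.001, -0.002, 0.0, 0.001, -0.0], 'joint_torque': [-0.0, -54.462, -27.367, 0.064, 0.023, -0.0], 'ee_pos': [231.473, 579.982, 221.896], 'orientation': [-0.593, -3.085, 0.002], 'ft_force': [-0.602, 0.153, -1.877], 'moment': [0.011, 0.016, -0.01], 'width': 87.709} -18.700000000000003
top [[405.2, 0.0, 253.14], [0.0, 405.2, 191.83], [0.0, 0.0, 1.0]] [[0.043, 0.973, -0.227, 229.535], [-0.999, 0.043, -0.007, 0.015], [0.003, 0.227, 0.974, 1518.341], [0.0, 0.0, 0.0, 1.0]] ['intrinsics', 'cam_to_world']
scene [[419.02, 0.0, 257.53], [0.0, 419.02, 192.35], [0.0, 0.0, 1.0]] [[0.2, -0.803, 0.561, 1275.296], [0.98, 0.157, -0.124, -149.778], [0.011, 0.574, 0.818, 1110.947], [0.0, 0.0, 0.0, 1.0]] ['intrinsics', 'cam_to_world']
wrist [[299.41, 0.0, 256.22], [0.0, 299.41, 189.72], [0.0, 0.0, 1.0]] [[0.371, -0.896, -0.245, 165.376], [0.929, 0.357, 0.098, 606.949], [-0.001, -0.264, 0.965, 384.059], [0.0, 0.0, 0.0, 1.0]] ['intrinsics', 'cam_to_world']
```

```bash
python3 - <<'E'
import cv2
a=cv2.imread('pics/top0.png');cv2.imwrite('pics/top0b.png',cv2.resize(a,(800,600),interpolation=cv2.INTER_CUBIC))
E
```

```text
(no output)
```

View pics/top0b.png

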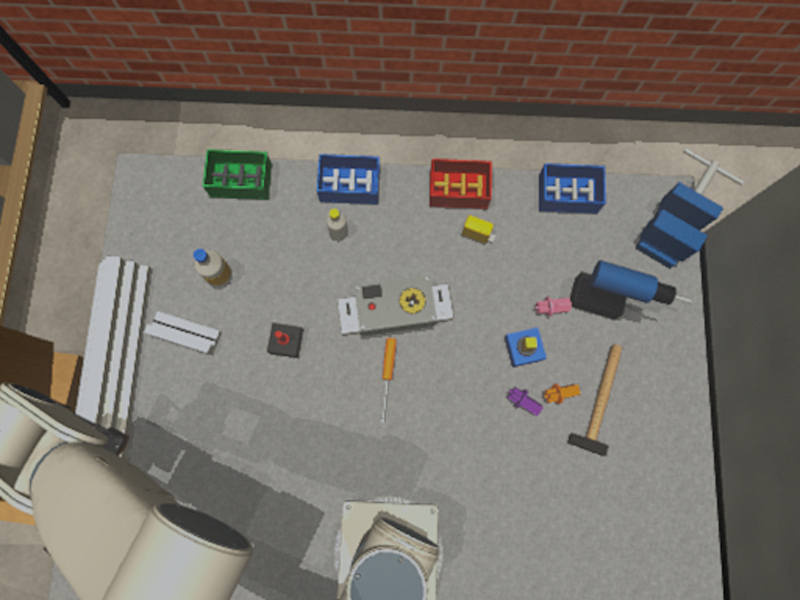

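View pics/scene0.png

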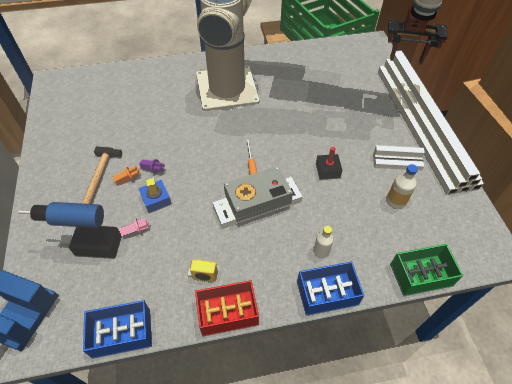

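The pictures show:
- **Pin:** red, in the black stand at top(181,216).
- **Button:** top(238,196).
- **Hub:** brass, top(264,192).
- **Stub:** yellow-headed, in the blue block at top(338,221).
- **Lookalikes:** pink top(353,196), purple top(336,257) and orange top(360,252), all lying down, plus the yellow tape top(306,147). I choose the upright one in the blue block.

```bash
cat > h.py <<'E'
import cv2,numpy as np
from workcell import get_obs, optics, ctrl
from scipy.spatial.transform import Rotation as R
def ray(c,u,v):
    K=np.array(c['intrinsics']);T=np.array(c['cam_to_world'])
    d=np.array([(u-K[0,2])/K[0,0],-(v-K[1,2])/K[1,1],-1.]);return T[:3,3],T[:3,:3]@d
def onplane(c,u,v,z):
    p,d=ray(c,u,v);return p+d*(z-p[2])/d[2]
def proj(c,P):
    K=np.array(c['intrinsics']);T=np.array(c['cam_to_world']);q=T[:3,:3].T@(np.array(P)-T[:3,3])
    return K[0,0]*q[0]/-q[2]+K[0,2],K[1,1]*q[1]/q[2]+K[1,2]
def tri(c1,uv1,c2,uv2):
    A=np.zeros((3,3));b=np.zeros(3);L=[ray(c1,*uv1),ray(c2,*uv2)]
    for p,d in L:
        d=d/np.linalg.norm(d);M=np.eye(3)-np.outer(d,d);A+=M;b+=M@p
    return np.linalg.solve(A,b)
def mask(im,lo,hi):  # rgb image, hsv limits
    return cv2.inRange(cv2.cvtColor(im,cv2.COLOR_RGB2HSV),np.array(lo),np.array(hi))
def blobs(m,amin=8):
    n,l,s,c=cv2.connectedComponentsWithStats(m)
    return [(c[i].round(1).tolist(),s[i].tolist()) for i in range(1,n) if s[i,4]>=amin],l
E
python3 - <<'E'
from h import *
rd=lambda n:cv2.imread(f'pics/{n}0.png')[:,:,::-1].copy()
for n,box in (('top',(130,380,130,280)),('scene',(120,360,130,240))):
    c=optics.calibration(n);im=rd(n);x0,x1,y0,y1=box
    for nm,ms,zs in (('red',[((0,150,80),(6,255,255)),((174,150,80),(180,255,255))],(112,84,46)),('yellow',[((22,120,80),(33,255,255))],(96,90)),('blue',[((100,150,80),(120,255,255))],(40,))):
        m=sum(mask(im,*a) for a in ms);mm=np.zeros_like(m);mm[y0:y1,x0:x1]=m[y0:y1,x0:x1]
        for ctr,s in blobs(mm)[0]:
            print(n,nm,ctr,s,[onplane(c,*ctr,z).round(0).tolist() for z in zs])
t=rd('top')[170:250,160:360];s=rd('scene')[140:240,130:350]
cv2.imwrite('pics/crop1.png',np.vstack([cv2.resize(t,(800,320),interpolation=2),cv2.resize(s,(616,280),interpolation=2) if 0 else cv2.copyMakeBorder(cv2.resize(s,(616,280),interpolation=2),0,0,0,184,0)])[:,:,::-1])
E
```

```text
top red [237.7, 195.9] [236, 195, 4, 3, 9] [[540.0, 64.0, 112.0], [546.0, 65.0, 84.0], [554.0, 67.0, 46.0]]
top red [178.0, 213.5] [176, 212, 5, 4, 16] [[467.0, 271.0, 112.0], [472.0, 276.0, 84.0], [478.0, 283.0, 46.0]]
top red [182.3, 216.9] [179, 214, 6, 6, 17] [[456.0, 254.0, 112.0], [460.0, 260.0, 84.0], [466.0, 266.0, 46.0]]
top yellow [213.5, 136.5] [211, 134, 6, 6, 32] [[765.0, 167.0, 96.0], [768.0, 167.0, 90.0]]
top yellow [305.3, 145.7] [296, 138, 20, 17, 206] [[744.0, -175.0, 96.0], [747.0, -176.0, 90.0]]
top yellow [263.4, 192.1] [256, 185, 16, 15, 155] [[561.0, -27.0, 96.0], [563.0, -27.0, 90.0]]
top yellow [338.9, 219.1] [336, 216, 7, 7, 48] [[475.0, -298.0, 96.0], [476.0, -300.0, 90.0]]
top blue [130.3, 163.3] [130, 161, 2, 6, 9] [[665.0, 482.0, 40.0]]
top blue [336.3, 222.4] [325, 211, 24, 23, 223] [[472.0, -301.0, 40.0]]
scene red [332.6, 148.6] [331, 147, 4, 4, 13] [[471.0, 267.0, 112.0], [448.0, 279.0, 84.0], [418.0, 295.0, 46.0]]
scene red [329.0, 162.5] [326, 160, 8, 5, 19] [[523.0, 239.0, 112.0], [502.0, 250.0, 84.0], [473.0, 265.0, 46.0]]
scene red [274.5, 183.0] [273, 182, 4, 3, 8] [[567.0, 57.0, 112.0], [547.0, 63.0, 84.0], [520.0, 71.0, 46.0]]
scene yellow [150.4, 182.7] [146, 178, 9, 11, 61] [[483.0, -304.0, 96.0], [478.0, -305.0, 90.0]]
scene yellow [327.4, 229.8] [324, 226, 8, 9, 55] [[742.0, 170.0, 96.0], [739.0, 171.0, 90.0]]
scene blue [153.5, 193.8] [139, 180, 30, 26, 259] [[484.0, -306.0, 40.0]]
```

View pics/crop1.png

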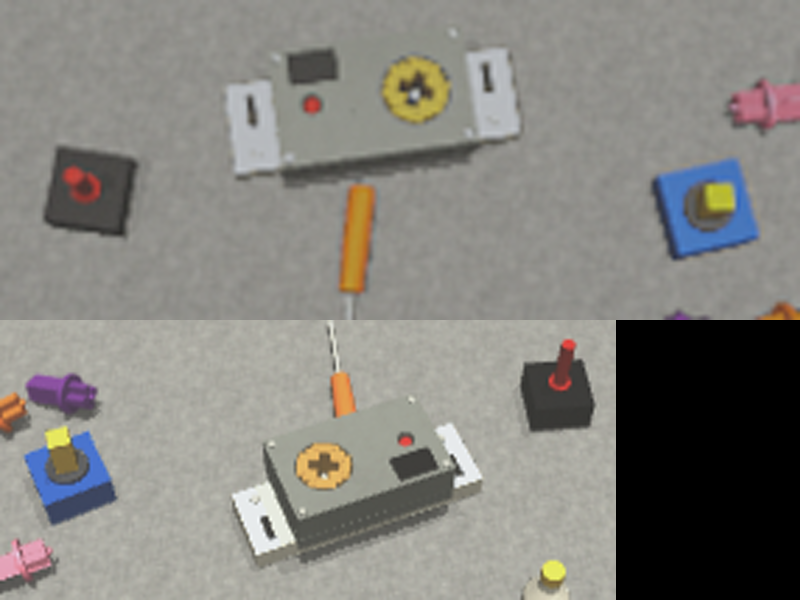

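Viewed: the upright yellow-headed stub in the blue block at top(338,220) is the right one. The pin stands upright in the black stand at top(180,216). Heights and sizes are consistent across both views. Pin is at about (468,267), button (546,64), hub (562,-27) and stub (477,-301). Next I'll go above the pin.

```bash
cat >> h.py <<'E'
def plan(P=None,yaw=None,o=None):
    """delta to bring TCP to world P, tool x axis to heading yaw (deg), tool down"""
    o=o or get_obs();Rc=R.from_rotvec(o['orientation']);p=np.array(o['ee_pos'])
    x=Rc.apply([1,0,0]);y0=np.degrees(np.arctan2(x[1],x[0]))
    if yaw is None: yaw=y0
    a=np.radians(yaw);Rt=R.from_matrix(np.array([[np.cos(a),np.sin(a),0],[np.sin(a),-np.cos(a),0],[0,0,-1]]).T)
    dr=(Rc.inv()*Rt).as_rotvec();dt=Rc.inv().apply(np.array(P)-p) if P is not None else None
    print('t',round(o['t'],2),'p',p.round(1),'yaw',round(y0,1),'q1,6',np.round([o['qpos'][0],o['qpos'][5]],2),'F',np.round(o['ft_force'],1),'w',round(o['width'],1),'| rot',dr.round(3).tolist(),'tr',None if dt is None else dt.round(1).tolist())
E
python3 - <<'E'
from h import *
plan((468,267,215),None)
plan((468,267,215),30)
E
```

```text
t 0.15 p [231.5 580.1 222.1] yaw 158.2 q1,6 [ 1.17 -0.02] F [ 0.1 -1.4 -0.1] w 87.8 | rot [-0.001, -0.0, 0.0] tr [-335.7, -203.1, 7.3]
t 0.15 p [231.5 580.1 222.1] yaw 158.2 q1,6 [ 1.17 -0.02] F [ 0.1 -1.4 -0.1] w 87.8 | rot [-0.001, 0.001, 2.238] tr [-335.7, -203.1, 7.3]
```

```bash
python3 -m jog '{"delta_rot":[[0,0,0.15],[0,0,0.3],[0,0,0.4],[0,0,0.5],[0,0,0.6]],"translation":[[-40,-24,0],[-80,-48,0],[-120,-72,0],[-160,-97,0],[-200,-121,0]],"hand":[1,1,1,1,1]}'; python3 -c "
from h import *
plan((468,267,215),120)"
```

```text
t: 0.65
ee_pos: [373.2, 392.2, 222.6]
orientation: [-1.483, -2.769, 0.0]
ft_force: [0.5, 0.6, -0.3]
width: 88.0
t 0.65 p [373.2 392.2 222.6] yaw 123.6 q1,6 [0.79 0.2 ] F [ 0.5  0.6 -0.3] w 88.0 | rot [-0.0, 0.0, 0.064] tr [-156.8, 9.5, 7.6]
```

```bash
python3 -m jog '{"delta_rot":[[0,0,0.06],[0,0,0.06],[0,0,0.06],[0,0,0.06],[0,0,0.06]],"translation":[[-45,3,2],[-90,6,5],[-135,8,7],[-157,9.5,7.5],[-157,9.5,7.5]],"hand":[1,1,1,1,1]}'; python3 - <<'E'
from h import *
plan((468,267,215),120)
c=optics.calibration('wrist');im=optics.get_image('wrist');cv2.imwrite('pics/w1.png',im[:,:,::-1])
m=mask(im,(0,140,60),(8,255,255))+mask(im,(172,140,60),(180,255,255))
for ctr,s in blobs(m,30)[0]: print(ctr,s,[onplane(c,*ctr,z).round(1).tolist() for z in (112,46,84)])
print(proj(c,(468,267,112)),proj(c,(468,267,46)))
E
```

```text
t: 1.15
ee_pos: [469.3, 266.6, 214.9]
orientation: [1.566, 2.723, -0.001]
ft_force: [-0.8, 0.2, -0.4]
width: 88.1
t 1.15 p [469.3 266.6 214.9] yaw 120.2 q1,6 [ 0.49 -0.03] F [-0.8  0.2 -0.4] w 88.1 | rot [-0.0, 0.0, 0.004] tr [1.0, -0.9, -0.1]
[257.4, 177.1] [246, 161, 24, 35, 641] [[465.1, 277.1, 112.0], [473.0, 264.3, 46.0], [468.5, 271.7, 84.0]]
[226.8, 357.6] [222, 355, 10, 6, 54] [[537.5, 87.4, 112.0], [563.4, 27.3, 46.0], [548.5, 61.9, 84.0]]
(np.float64(254.51073848159785), np.float64(187.96137304780996)) (np.float64(254.79445732895843), np.float64(172.86620703077253))
```

View pics/w1.png

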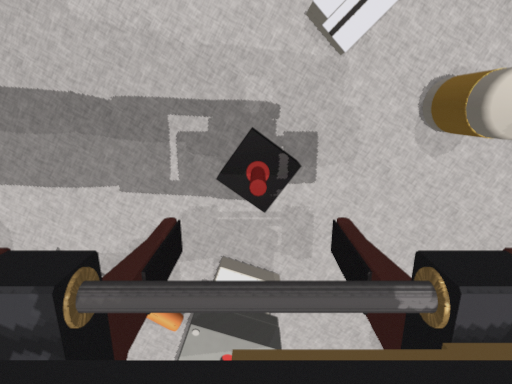

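The wrist view shows the pin upright, with handle top at (258,187), flange at (258,173), and the stand around them.

```bash
python3 - <<'E'
from h import *
c=optics.calibration('wrist');im=cv2.imread('pics/w1.png')[:,:,::-1].copy()
print(onplane(c,258,187.5,112),onplane(c,258,173,46))
m=(im.max(2)<60).astype(np.uint8)*255;m[:, :200]=0;m[:,310:]=0;m[220:]=0
m|=(mask(im,(0,140,60),(8,255,255))+mask(im,(172,140,60),(180,255,255)))&np.uint8(255*(np.arange(384)<215))[:,None]
for ct in cv2.findContours(m,0,2)[0]:
    if cv2.contourArea(ct)>800: print(cv2.minAreaRect(ct), [onplane(c,*p,42).round(0).tolist() for p in cv2.boxPoints(cv2.minAreaRect(ct))])
P=onplane(c,258,187.5,112)*.5+onplane(c,258,173,46)*.5;print(P);plan((P[0],P[1],68),120)
E
```

```text
[469.59493127 270.2593843  112.        ] [470.23069713 269.99048051  46.        ]
((258.12591552734375, 170.50613403320312), (61.99149703979492, 62.620849609375), 36.469234466552734) [[430.0, 240.0, 42.0], [439.0, 310.0, 42.0], [508.0, 303.0, 42.0], [502.0, 230.0, 42.0]]
[469.9128142 270.1249324  79.       ]
t 1.2 p [468.4 267.9 215. ] yaw 120.3 q1,6 [ 0.5  -0.03] F [ 0.2  0.  -0.1] w 87.8 | rot [-0.0, -0.0, 0.005] tr [1.1, 2.5, 147.0]
```

```bash
python3 -m jog '{"delta_rot":[[0,0,0],[0,0,0],[0,0,0],[0,0,0],[0,0,0]],"translation":[[1,2.5,40],[1,2.5,80],[1,2.5,120],[1,2.5,149],[1,2.5,149]],"hand":[1,1,1,1,1]}'; python3 -m jog '{"delta_rot":[[0,0,0],[0,0,0],[0,0,0],[0,0,0],[0,0,0]],"translation":[[0,0,0],[0,0,0],[0,0,0],[0,0,0],[0,0,0]],"hand":[-1,-1,-1,-1,-1]}'; python3 -c "
from h import *
plan((470,270,66),120)"
```

```text
t: 1.7
ee_pos: [466.1, 270.7, 62.7]
orientation: [-1.557, -2.724, 0.01]
ft_force: [0.4, -0.8, 0.1]
width: 87.9
t: 2.2
ee_pos: [470.1, 271.2, 67.1]
orientation: [1.561, 2.726, 0.002]
ft_force: [-0.2, 0.1, 0.2]
width: 51.2
t 2.2 p [470.1 271.2  67.1] yaw 120.4 q1,6 [ 0.5  -0.03] F [-0.2  0.1  0.2] w 51.2 | rot [0.002, 0.0, 0.007] tr [-1.0, -0.7, 1.1]
```

```bash
python3 -m jog '{"delta_rot":[[0,0,0],[0,0,0],[0,0,0],[0,0,0],[0,0,0]],"translation":[[0,0,0],[0,0,0],[0,0,0],[0,0,0],[0,0,0]],"hand":[-1,-1,-1,-1,-1]}';python3 -m jog '{"delta_rot":[[0,0,0],[0,0,0],[0,0,0]],"translation":[[0,0,0],[0,0,0],[0,0,0]],"hand":[-1,-1,-1]}'; python3 -c "
from h import *
plan((470,270,66),120)"
```

```text
t: 2.7
ee_pos: [469.5, 270.9, 66.1]
orientation: [-1.561, -2.726, 0.0]
ft_force: [-0.2, -1.3, 0.6]
width: 15.3
t: 3.0
ee_pos: [469.5, 271.0, 66.1]
orientation: [-1.561, -2.726, 0.0]
ft_force: [-0.1, -0.3, -1.2]
width: 15.9
t 3.0 p [469.5 271.   66.1] yaw 120.4 q1,6 [ 0.5  -0.03] F [-0.1 -0.3 -1.2] w 15.9 | rot [-0.0, -0.0, 0.007] tr [-1.1, -0.1, 0.1]
```

```bash
python3 -m jog '{"delta_rot":[[0,0,0],[0,0,0],[0,0,0],[0,0,0],[0,0,0]],"translation":[[0,0,-15],[0,0,-50],[0,0,-95],[0,0,-140],[0,0,-174]],"hand":[-1,-1,-1,-1,-1]}'; python3 -c "
from h import *
plan((556,10,240),100)"
```

```text
t: 3.5
ee_pos: [470.0, 271.3, 244.2]
orientation: [1.56, 2.725, 0.004]
ft_force: [0.9, -0.0, -0.1]
width: 15.0
t 3.5 p [470.  271.3 244.2] yaw 120.4 q1,6 [ 0.5  -0.03] F [ 0.9 -0.  -0.1] w 15.0 | rot [0.003, -0.001, 0.356] tr [-268.8, -58.2, 4.0]
```

```bash
python3 -m jog '{"delta_rot":[[0,0,0.07],[0,0,0.14],[0,0,0.21],[0,0,0.28],[0,0,0.356]],"translation":[[-35,-7,0],[-80,-17,0],[-128,-27,0],[-176,-38,0],[-224,-48,0]],"hand":[-1,-1,-1,-1,-1]}';  python3 -c "
from h import *
plan((556,10,240),100)"
```

```text
t: 4.0
ee_pos: [541.8, 51.7, 241.6]
orientation: [2.021, 2.404, 0.001]
ft_force: [0.7, -0.1, -0.2]
width: 16.0
t 4.0 p [541.8  51.7 241.6] yaw 99.9 q1,6 [ 0.07 -0.1 ] F [ 0.7 -0.1 -0.2] w 16.0 | rot [0.001, 0.0, -0.002] tr [-43.5, 6.8, 1.6]
```

```bash
python3 -m jog '{"delta_rot":[[0,0,0],[0,0,0],[0,0,0],[0,0,0]],"translation":[[-25,4,0],[-43,7,0],[-43,7,0],[-43,7,0]],"hand":[-1,-1,-1,-1]}';  python3 - <<'E'
from h import *
plan((556,10,240),100)
c=optics.calibration('wrist');im=optics.get_image('wrist');cv2.imwrite('pics/w2.png',im[:,:,::-1])
m=mask(im,(0,140,60),(8,255,255))+mask(im,(172,140,60),(180,255,255))
for ctr,s in blobs(m,30)[0]: print('red',ctr,s,onplane(c,*ctr,84).round(1).tolist())
m=mask(im,(15,110,80),(33,255,255))
for ctr,s in blobs(m,60)[0]: print('yel',ctr,s,onplane(c,*ctr,90).round(1).tolist())
E
```

```text
t: 4.4
ee_pos: [555.8, 12.4, 240.8]
orientation: [2.02, 2.406, 0.001]
ft_force: [0.6, -0.2, 0.3]
width: 15.3
t 4.4 p [555.8  12.4 240.8] yaw 100.0 q1,6 [ 0.   -0.17] F [ 0.6 -0.2  0.3] w 15.3 | rot [0.0, -0.0, -0.001] tr [-2.4, -0.2, 0.8]
red [257.5, 128.1] [251, 121, 14, 15, 159] [549.0, 63.6, 84.0]
red [256.2, 244.7] [238, 206, 37, 75, 2207] [570.7, -67.5, 84.0]
red [460.0, 266.1] [423, 248, 77, 33, 1930] [813.9, -53.1, 84.0]
red [443.0, 336.2] [406, 313, 81, 48, 2658] [827.3, -151.8, 84.0]
yel [504.1, 63.4] [495, 49, 17, 27, 365] [774.3, 166.3, 90.0]
yel [166.9, 145.3] [160, 138, 15, 16, 174] [459.2, 30.4, 90.0]
yel [200.4, 153.3] [197, 148, 8, 12, 72] [494.5, 28.1, 90.0]
yel [259.0, 202.6] [231, 189, 56, 30, 828] [564.5, -14.6, 90.0]
yel [220.5, 297.2] [217, 267, 10, 61, 350] [539.9, -139.8, 90.0]
yel [291.9, 297.4] [286, 267, 11, 61, 353] [624.4, -125.3, 90.0]
yel [469.4, 316.2] [452, 313, 31, 9, 188] [844.0, -113.8, 90.0]
yel [456.4, 333.7] [443, 320, 28, 24, 337] [837.2, -140.9, 90.0]
yel [259.9, 352.9] [67, 343, 344, 17, 4177] [600.8, -211.7, 90.0]
```

View pics/w2.png

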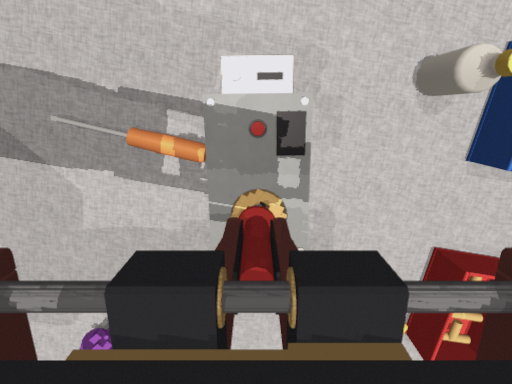

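The button is at pixel (257.5,128), which gives (549,63.6). The hub is partly behind the pin.

```bash
python3 -c "
from h import *
plan((549,63.5,160),100)"
python3 -m jog '{"delta_rot":[[0,0,0],[0,0,0],[0,0,0],[0,0,0],[0,0,0]],"translation":[[25,0,0],[52,-2,20],[52,-2,55],[52,-2,81],[52,-2,81]],"hand":[-1,-1,-1,-1,-1]}';python3 -m jog '{"delta_rot":[[0,0,0]],"translation":[[0,0,0]],"hand":[-1]}';  python3 - <<'E'
from h import *
plan((549,63.5,160),100)
im=optics.get_image('wrist');cv2.imwrite('pics/w3.png',cv2.resize(im[80:280,140:380,::-1],(720,600),interpolation=2))
c=optics.calibration('wrist')
o=get_obs()['ee_pos'];print([np.round(proj(c,p),1) for p in ((549,63.5,84),(o[0],o[1],101))])
E
```

```text
t 4.45 p [555.7  12.9 240.7] yaw 100.0 q1,6 [ 0.   -0.17] F [ 0.2  0.2 -0.1] w 15.3 | rot [0.0, -0.0, 0.0] tr [51.0, 2.2, 80.7]
t: 4.95
ee_pos: [542.0, 64.5, 156.4]
orientation: [-2.013, -2.406, 0.007]
ft_force: [-0.4, 0.1, -0.1]
width: 15.8
t: 5.05
ee_pos: [544.8, 64.1, 159.6]
orientation: [-2.017, -2.408, 0.001]
ft_force: [-0.3, 0.1, -0.4]
width: 15.5
t 5.05 p [544.8  64.1 159.6] yaw 100.1 q1,6 [ 0.1  -0.08] F [-0.3  0.1 -0.4] w 15.5 | rot [-0.001, -0.0, 0.002] tr [-1.3, 4.0, -0.4]
[array([259.2, 198.7]), array([255.3, 203.9])]
```

View pics/w3.png

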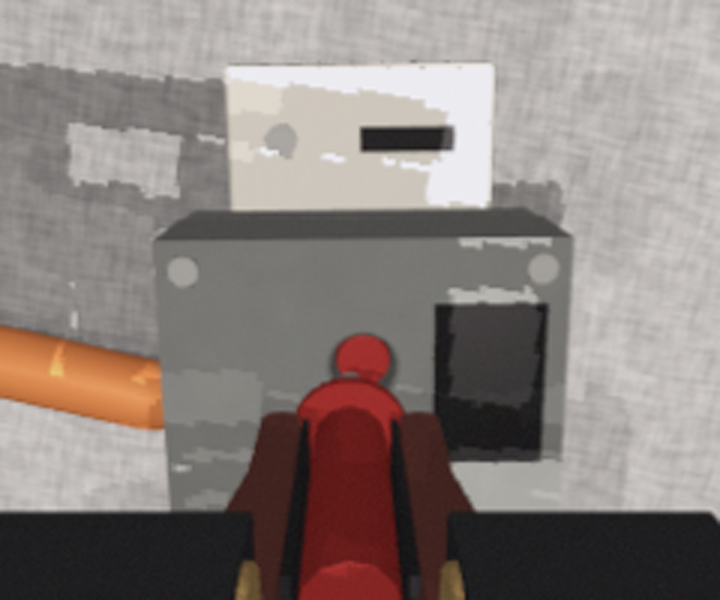

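I typed the y sign wrong in that approach (-2 instead of +2.2), so the pin sits 4 mm off the button. The crop shows it: button column 261, pin column about 257. I'll shift and then press.

```bash
python3 -m jog '{"delta_rot":[[0,0,0],[0,0,0],[0,0,0],[0,0,0],[0,0,0]],"translation":[[-1,4,0],[-1,4,0],[-1,4,6],[-1,4,12],[-1,4,17]],"hand":[-1,-1,-1,-1,-1]}';python3 -m jog '{"delta_rot":[[0,0,0],[0,0,0],[0,0,0],[0,0,0]],"translation":[[0,0,2],[0,0,4],[0,0,6],[0,0,6]],"hand":[-1,-1,-1,-1]}'; python3 -c "
from h import *
plan((549,63.5,137),100)"
```

```text
t: 5.6
ee_pos: [548.9, 62.8, 141.6]
orientation: [-2.019, -2.407, 0.0]
ft_force: [0.4, 0.3, 0.3]
width: 15.5
t: 6.0
ee_pos: [549.3, 62.9, 137.3]
orientation: [2.019, 2.407, 0.0]
ft_force: [-3.3, -0.6, 12.8]
width: 15.5
t 6.0 p [549.3  62.9 137.3] yaw 100.0 q1,6 [ 0.09 -0.08] F [-3.3 -0.6 12.8] w 15.5 | rot [0.0, 0.0, 0.0] tr [0.6, -0.2, 0.3]
```

```bash
python3 -m jog '{"delta_rot":[[0,0,0],[0,0,0],[0,0,0],[0,0,-0.05],[0,0,-0.1]],"translation":[[0,0,0],[0,0,0],[0,0,-25],[0,0,-60],[10,0,-100]],"hand":[-1,-1,-1,-1,-1]}'; python3 -c "
from h import *
plan((469.5,271,180),120.4)"
```

```text
t: 6.5
ee_pos: [546.5, 72.2, 236.2]
orientation: [-1.894, -2.504, 0.003]
ft_force: [1.0, 1.0, -0.3]
width: 15.7
t 6.5 p [546.5  72.2 236.2] yaw 105.8 q1,6 [ 0.11 -0.17] F [ 1.   1.  -0.3] w 15.7 | rot [-0.003, -0.001, -0.255] tr [212.3, -19.8, 56.3]
```

```bash
python3 -m jog '{"delta_rot":[[0,0,-0.05],[0,0,-0.1],[0,0,-0.15],[0,0,-0.2],[0,0,-0.25]],"translation":[[40,-4,0],[85,-8,0],[130,-12,20],[172,-16,40],[208,-19.5,56]],"hand":[-1,-1,-1,-1,-1]}';python3 -m jog '{"delta_rot":[[0,0,0],[0,0,0]],"translation":[[0,0,0],[0,0,0]],"hand":[-1,-1]}'; python3 -c "
from h import *
plan((469.5,271,110),120.4)"
```

```text
t: 7.0
ee_pos: [470.8, 269.3, 179.2]
orientation: [-1.565, -2.723, 0.0]
ft_force: [-0.1, 0.5, 0.1]
width: 15.6
t: 7.2
ee_pos: [471.6, 268.0, 179.7]
orientation: [-1.567, -2.723, 0.002]
ft_force: [0.5, -0.0, 0.3]
width: 15.7
t 7.2 p [471.6 268.  179.7] yaw 120.2 q1,6 [ 0.5  -0.03] F [ 0.5 -0.   0.3] w 15.7 | rot [-0.001, 0.0, -0.004] tr [3.6, -0.2, 69.7]
```

```bash
python3 -m jog '{"delta_rot":[[0,0,0],[0,0,0],[0,0,0],[0,0,0],[0,0,0]],"translation":[[3.6,0,15],[3.6,0,40],[3.6,0,65],[3.6,0,69],[3.6,0,69]],"hand":[-1,-1,-1,-1,-1]}';python3 - <<'E'
from h import *
plan((469.5,271,67),120.4)
im=optics.get_image('wrist');cv2.imwrite('pics/w4.png',cv2.resize(im[80:280,140:380,::-1],(720,600),interpolation=2))
E
```

```text
t: 7.7
ee_pos: [470.7, 269.8, 111.3]
orientation: [-1.571, -2.72, 0.001]
ft_force: [-0.5, -0.5, 0.2]
width: 15.5
t 7.7 p [470.7 269.8 111.3] yaw 120.0 q1,6 [ 0.5  -0.02] F [-0.5 -0.5  0.2] w 15.5 | rot [-0.001, 0.0, -0.007] tr [1.7, -0.4, 44.3]
```

View pics/w4.png

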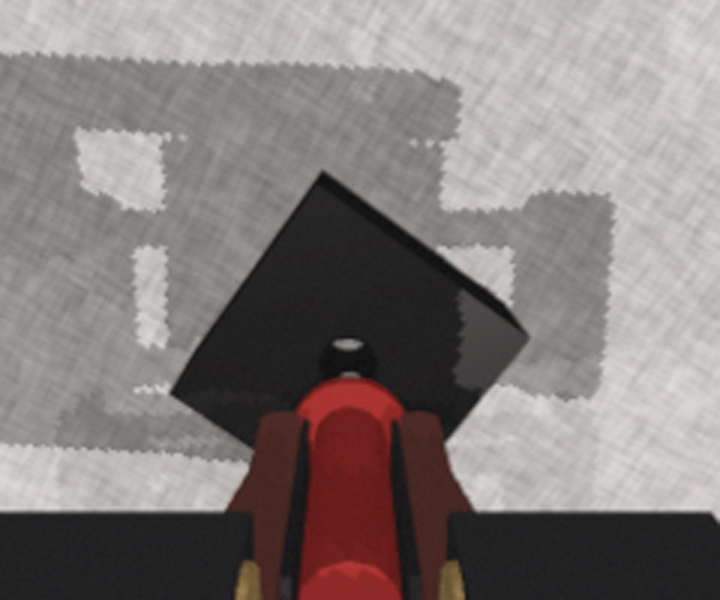

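The hole is at crop (348,360), and the pin tip sits just behind it, about 2 mm short along tool x. I'll lower with a 2.2 mm correction.

```bash
python3 -m jog '{"delta_rot":[[0,0,0],[0,0,0],[0,0,0],[0,0,0],[0,0,0]],"translation":[[2.2,0,0],[2.2,0,4],[2.2,0,14],[2.2,0,24],[2.2,0,34]],"hand":[-1,-1,-1,-1,-1]}';python3 -m jog '{"delta_rot":[[0,0,0],[0,0,0],[0,0,0]],"translation":[[0,0,5],[0,0,10],[0,0,10]],"hand":[-1,-1,-1]}'; python3 -c "
from h import *
plan((469.5,271,67),120.4)"
```

```text
t: 8.25
ee_pos: [468.9, 272.6, 76.2]
orientation: [-1.569, -2.722, 0.001]
ft_force: [0.5, 0.6, -0.9]
width: 15.7
t: 8.55
ee_pos: [469.0, 272.6, 66.4]
orientation: [-1.569, -2.721, 0.001]
ft_force: [0.5, -0.5, -0.2]
width: 15.9
t 8.55 p [469.  272.6  66.4] yaw 120.1 q1,6 [ 0.5  -0.02] F [ 0.5 -0.5 -0.2] w 15.9 | rot [-0.001, -0.0, -0.005] tr [-1.7, -0.4, -0.6]
```

```bash
for i in 1 2; do python3 -m jog '{"delta_rot":[[0,0,0],[0,0,0],[0,0,0],[0,0,0],[0,0,0]],"translation":[[0,0,0],[0,0,0],[0,0,0],[0,0,0],[0,0,0]],"hand":[1,1,1,1,1]}'; done; python3 -m jog '{"delta_rot":[[0,0,0],[0,0,0],[0,0,0],[0,0,0],[0,0,0]],"translation":[[0,0,-20],[0,0,-60],[0,0,-105],[0,0,-150],[0,0,-165]],"hand":[1,1,1,1,1]}'; python3 - <<'E'
from h import *
plan((477,-301,230),60)
c=optics.calibration('wrist');im=optics.get_image('wrist');cv2.imwrite('pics/w5.png',im[:,:,::-1])
m=mask(im,(0,140,60),(8,255,255))+mask(im,(172,140,60),(180,255,255))
for ctr,s in blobs(m,30)[0]: print('red',ctr,s,onplane(c,*ctr,112).round(1).tolist(),onplane(c,*ctr,46).round(1).tolist())
E
```

```text
t: 9.05
ee_pos: [469.3, 272.7, 67.3]
orientation: [1.569, 2.722, 0.0]
ft_force: [-0.2, -0.2, -1.4]
width: 51.8
t: 9.55
ee_pos: [469.2, 272.7, 67.2]
orientation: [1.569, 2.722, 0.0]
ft_force: [0.7, 1.2, 0.3]
width: 87.1
t: 10.05
ee_pos: [471.1, 273.8, 237.0]
orientation: [1.567, 2.719, 0.01]
ft_force: [0.1, -0.3, -1.2]
width: 88.0
t 10.05 p [471.1 273.8 237. ] yaw 120.1 q1,6 [ 0.5  -0.02] F [ 0.1 -0.3 -1.2] w 88.0 | rot [0.007, -0.004, 1.049] tr [-500.3, -283.1, 5.0]
red [252.7, 176.3] [242, 161, 23, 33, 561] [466.0, 278.9, 112.0] [473.3, 265.9, 46.0]
red [224.1, 348.8] [219, 346, 11, 7, 59] [539.5, 84.5, 112.0] [563.6, 26.8, 46.0]
```

View pics/w5.png

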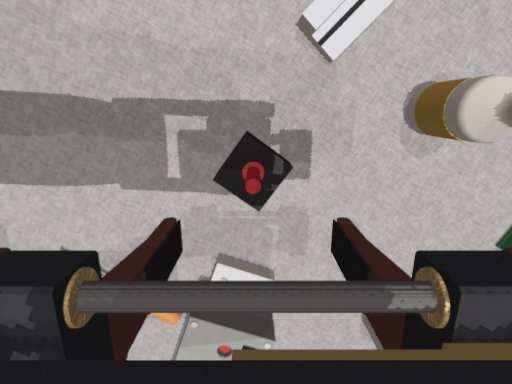

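The pin is back upright in the stand: flange at (253,174) and handle top at (253,186). Next I'll go over the gearbox to measure the hub.

```bash
python3 -c "
from h import *
plan((562,-75,240),100)"; python3 -m jog '{"delta_rot":[[0,0,0.07],[0,0,0.14],[0,0,0.21],[0,0,0.28],[0,0,0.35]],"translation":[[-45,-12,0],[-90,-23,0],[-135,-34,0],[-180,-45,0],[-225,-56,0]],"hand":[1,1,1,1,1]}'; python3 -c "
from h import *
plan((562,-75,240),100)"
```

```text
t 10.1 p [471.5 274.  237.6] yaw 120.1 q1,6 [ 0.5  -0.02] F [ 0.1 -0.1  1.3] w 87.8 | rot [0.008, -0.001, 0.35] tr [-347.4, -96.5, -3.1]
t: 10.6
ee_pos: [533.2, 48.2, 231.2]
orientation: [-2.021, -2.404, 0.001]
ft_force: [0.8, 0.8, -0.9]
width: 87.7
t 10.6 p [533.2  48.2 231.2] yaw 99.9 q1,6 [ 0.07 -0.1 ] F [ 0.8  0.8 -0.9] w 87.7 | rot [-0.001, -0.0, -0.002] tr [-126.3, 7.2, -8.8]
```

```bash
python3 -m jog '{"delta_rot":[[0,0,0],[0,0,0],[0,0,0],[0,0,0],[0,0,0]],"translation":[[-45,3,-4],[-90,5,-9],[-126,7,-9],[-126,7,-9],[-126,7,-9]],"hand":[1,1,1,1,1]}'; python3 - <<'E'
from h import *
plan()
c=optics.calibration('wrist');im=optics.get_image('wrist');cv2.imwrite('pics/w6.png',im[:,:,::-1])
print(np.round(proj(c,(564,-29,90)),1))
m=mask(im,(15,90,60),(33,255,255))
for ctr,s in blobs(m,100)[0]: print('yel',ctr,s,onplane(c,*ctr,90).round(1).tolist())
m=mask(im,(0,140,60),(8,255,255))+mask(im,(172,140,60),(180,255,255))
for ctr,s in blobs(m,60)[0]: print('red',ctr,s,onplane(c,*ctr,84).round(1).tolist())
u,v=map(int,proj(c,(564,-29,90)))
cv2.imwrite('pics/w6c.png',cv2.resize(im[v-60:v+60,u-70:u+70,::-1],(700,600),interpolation=2))
E
```

```text
t: 11.1
ee_pos: [561.6, -73.3, 240.0]
orientation: [-2.02, -2.404, 0.001]
ft_force: [-0.2, -0.3, -0.1]
width: 88.0
t 11.1 p [561.6 -73.3 240. ] yaw 99.9 q1,6 [-0.15 -0.32] F [-0.2 -0.3 -0.1] w 88.0 | rot [-0.002, -0.001, 0.0] tr None
[265.3 137. ]
yel [168.2, 72.6] [126, 58, 83, 30, 909] [459.4, 15.8, 90.0]
yel [267.7, 137.7] [238, 107, 60, 61, 2202] [566.5, -29.3, 90.0]
yel [497.1, 227.6] [482, 213, 30, 27, 415] [837.2, -82.9, 90.0]
yel [483.7, 245.1] [477, 239, 14, 12, 114] [830.3, -105.8, 90.0]
yel [397.7, 256.5] [378, 240, 37, 38, 649] [738.3, -136.4, 90.0]
yel [76.7, 297.4] [63, 267, 36, 61, 1069] [375.7, -254.8, 90.0]
yel [435.7, 297.6] [414, 267, 37, 62, 1056] [799.0, -180.9, 90.0]
yel [163.5, 333.6] [149, 313, 30, 43, 904] [482.9, -288.4, 90.0]
yel [387.9, 353.2] [232, 343, 280, 17, 3337] [765.8, -268.9, 90.0]
red [267.0, 38.7] [260, 31, 15, 17, 208] [548.9, 63.3, 84.0]
red [471.1, 222.8] [431, 192, 81, 59, 3234] [811.5, -84.0, 84.0]
```

View pics/w6c.png

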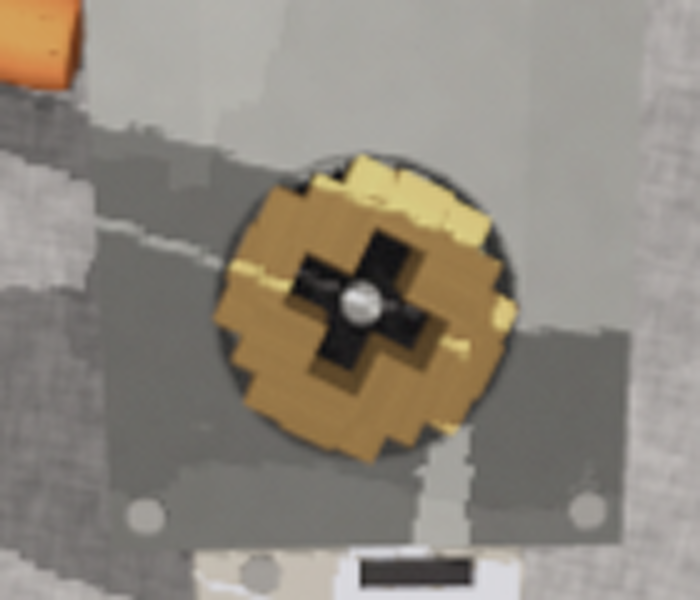

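Crop: the hub is centred at about (366,308) and its cross is tilted about 20° in the image, with the plunger at (361,300).

```bash
python3 - <<'E'
from h import *
c=optics.calibration('wrist');im=cv2.imread('pics/w6.png')[:,:,::-1].copy()
# rectify 90-mm plane to world metric patch, 0.2mm/px
C=np.array([566.,-29.3]);S=5;N=300
src=np.float32([proj(c,(C[0]+dx,C[1]+dy,90)) for dx,dy in ((30,30),(30,-30),(-30,-30),(-30,30))])
dst=np.float32([[0,0],[N,0],[N,N],[0,N]])   # col -> -y, row -> -x
w=cv2.warpPerspective(im,cv2.getPerspectiveTransform(src,dst),(N,N),flags=cv2.INTER_CUBIC)
hsv=cv2.cvtColor(w,cv2.COLOR_RGB2HSV)
full=((hsv[...,1]>90)&(hsv[...,0]>12)&(hsv[...,0]<35)).astype(np.uint8)*255
ct=max(cv2.findContours(full,0,1)[0],key=cv2.contourArea);(cx,cy),r=cv2.minEnclosingCircle(cv2.convexHull(ct))
print('hub',C[0]+30-cy/S,C[1]+30-cx/S,'r',r/S)
for T in (70,90,105,120):
    br=((hsv[...,1]>80)&(hsv[...,2]>T)).astype(np.uint8)
    yy,xx=np.mgrid[:N,:N];d=np.hypot(xx-cx,yy-cy)
    hole=((br==0)|0)&(d<19*S);n,l,s,cc=cv2.connectedComponentsWithStats(hole.astype(np.uint8))
    i=1+np.argmax(s[1:,4]);h=((l==i)*255).astype(np.uint8)
    h=cv2.morphologyEx(h,cv2.MORPH_CLOSE,np.ones((45,45))) if 0 else h
    k=max(cv2.findContours(h,0,1)[0],key=cv2.contourArea);f=np.zeros_like(h);cv2.drawContours(f,[k],-1,255,-1)
    y,x=np.nonzero(f);X=-(y-y.mean())/S;Y=-(x-x.mean())/S
    ph=np.angle(np.sum(np.hypot(X,Y)**4*np.exp(4j*np.arctan2(Y,X))))/4
    print(T,'area',len(x)/S/S,'ctr',C[0]+30-y.mean()/S,C[1]+30-x.mean()/S,'ang',np.degrees(ph)%90,'minrect',cv2.minAreaRect(k))
cv2.imwrite('pics/rect.png',w[:,:,::-1])
E
```

```text
hub 566.3 -29.0 r 31.1515869140625
70 area 421.8 ctr 565.3202655286866 -27.022465623518258 ang 74.34382244330519 minrect ((138.76759338378906, 153.65301513671875), (130.3530731201172, 126.09739685058594), 60.72474670410156)
90 area 515.04 ctr 566.2203168685927 -27.683348866107487 ang 73.93519131543144 minrect ((146.3605194091797, 149.1409454345703), (142.77496337890625, 147.35073852539062), 60.64224624633789)
105 area 605.2 ctr 566.3198942498348 -28.693972240581626 ang 74.4093024713185 minrect ((146.77450561523438, 148.4822235107422), (148.5967254638672, 151.8189239501953), 60.35013961791992)
120 area 643.72 ctr 566.4023239917976 -28.830603367923942 ang 74.29437535046348 minrect ((147.64019775390625, 147.75311279296875), (153.55950927734375, 154.91879272460938), 61.02029037475586)
```

Hub is at (566.4,-28.9) with the cross at 74.3° mod 90 (area 644, expected 648; 94 mm from the button, expected 95). On to the stub.

```bash
python3 -c "
from h import *
plan((480,-295,240),60)
c=optics.calibration('top');print([onplane(c,u/1.5625,v/1.5625,z).round(0).tolist() for u,v,z in ((575,285,60),(580,310,60),(595,285,180),(600,262,180))])"; python3 -m jog '{"delta_rot":[[0,0,0.12],[0,0,0.25],[0,0,0.38],[0,0,0.5],[0,0,0.6]],"translation":[[-38,20,0],[-76,41,0],[-114,61,0],[-152,81,0],[-185,100,0]],"hand":[1,1,1,1,1]}'; python3 -c "
from h import *
plan((480,-295,240),60)"
```

```text
t 11.15 p [561.6 -72.4 240.2] yaw 100.0 q1,6 [-0.15 -0.32] F [ 0.  -0.1  0.1] w 87.7 | rot [-0.002, -0.0, 0.698] tr [-205.0, -119.0, 0.2]
[[624.0, -415.0, 60.0], [563.0, -425.0, 60.0], [593.0, -424.0, 180.0], [646.0, -437.0, 180.0]]
t: 11.65
ee_pos: [694.1, -237.0, 240.6]
orientation: [-2.642, -1.699, 0.001]
ft_force: [0.0, 1.1, -0.2]
width: 87.9
t 11.65 p [ 694.1 -237.   240.6] yaw 65.5 q1,6 [-0.35  0.08] F [ 0.   1.1 -0.2] w 87.9 | rot [-0.001, -0.0, 0.096] tr [-141.6, -170.7, 0.7]
```

I got the y sign wrong again. No harm at this height, so I'll carry on from here.

```bash
python3 -m jog '{"delta_rot":[[0,0,0.03],[0,0,0.06],[0,0,0.095],[0,0,0.095],[0,0,0.095]],"translation":[[-28,-34,0],[-57,-68,0],[-85,-102,0],[-113,-137,0],[-141,-170,0]],"hand":[1,1,1,1,1]}';python3 -m jog '{"delta_rot":[[0,0,0]],"translation":[[0,0,0]],"hand":[1]}'; python3 - <<'E'
from h import *
plan((477,-301,240),60)
c=optics.calibration('wrist');im=optics.get_image('wrist');cv2.imwrite('pics/w7.png',im[:,:,::-1])
m=mask(im,(22,120,60),(33,255,255))
for ctr,s in blobs(m,100)[0]: print('yel',ctr,s,onplane(c,*ctr,96).round(1).tolist())
print(proj(c,(477,-301,96)))
E
```

```text
t: 12.15
ee_pos: [478.4, -294.2, 240.6]
orientation: [-2.715, -1.579, 0.001]
ft_force: [0.4, -0.9, 0.4]
width: 88.0
t: 12.25
ee_pos: [475.8, -294.6, 240.6]
orientation: [-2.716, -1.573, 0.003]
ft_force: [0.3, 0.4, 0.7]
width: 87.5
t 12.25 p [ 475.8 -294.6  240.6] yaw 60.2 q1,6 [-0.58 -0.05] F [0.3 0.4 0.7] w 87.5 | rot [-0.004, 0.0, 0.003] tr [-4.9, 4.2, 0.6]
yel [263.7, 181.1] [250, 163, 29, 36, 638] [481.7, -300.2, 96.0]
(np.float64(260.1368172577915), np.float64(183.87182597121878))
```

View pics/w7.png

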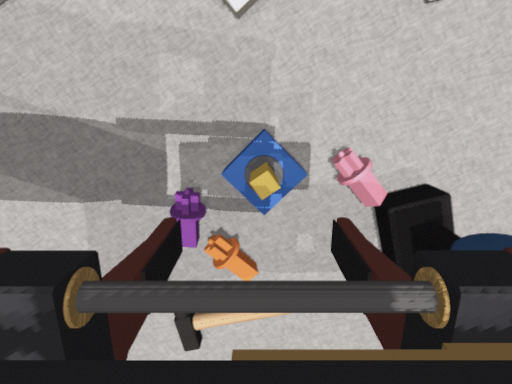

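The stub head's top face is at about (266,184) in the blue block at (264,171). Next is its yaw, from the bright top face.

```bash
python3 - <<'E'
from h import *
c=optics.calibration('wrist');im=cv2.imread('pics/w7.png')[:,:,::-1].copy()
C=np.array([477.,-301.]);S=5;N=300
src=np.float32([proj(c,(C[0]+dx,C[1]+dy,96)) for dx,dy in ((30,30),(30,-30),(-30,-30),(-30,30))])
w=cv2.warpPerspective(im,cv2.getPerspectiveTransform(src,np.float32([[0,0],[N,0],[N,N],[0,N]])),(N,N),flags=cv2.INTER_CUBIC)
hsv=cv2.cvtColor(w,cv2.COLOR_RGB2HSV);y=(hsv[...,1]>120)&(hsv[...,0]>18)&(hsv[...,0]<35)
print(np.percentile(hsv[...,2][y],[5,20,40,60,80,95]))
for T in (150,170,190):
    m=(y&(hsv[...,2]>T)).astype(np.uint8);ct=max(cv2.findContours(m,0,1)[0],key=cv2.contourArea);r=cv2.minAreaRect(ct)
    b=cv2.boxPoints(r);e=b[1]-b[0];print(T,'ctr',C[0]+30-r[0][1]/S,C[1]+30-r[0][0]/S,'size',np.array(r[1])/S,'head',np.degrees(np.arctan2(-e[0],-e[1]))%90)
b=mask(im,(100,150,60),(125,255,255));n,l,s,cc=cv2.connectedComponentsWithStats(b[120:225,200:330].copy());i=1+np.argmax(s[1:,4])
k=max(cv2.findContours((l==i).astype(np.uint8),0,1)[0],key=cv2.contourArea);q=cv2.minAreaRect(k);print('cup',onplane(c,q[0][0]+200,q[0][1]+120,40))
cv2.imwrite('pics/rect2.png',cv2.resize(w[:,:,::-1],(500,500)))
E
```

```text
[115. 128. 182. 200. 210. 211.]
150 ctr 483.4102325439453 -304.27752075195315 size [24.31508942 23.7482666 ] head 5.2738953
170 ctr 483.40846099853513 -304.3882354736328 size [23.53860321 23.50314941] head 5.477371
190 ctr 483.3925079345703 -304.5229553222656 size [22.62111969 23.07453766] head 5.5529633
cup [ 484.43659598 -303.83757533   40.        ]
```

View pics/rect2.png

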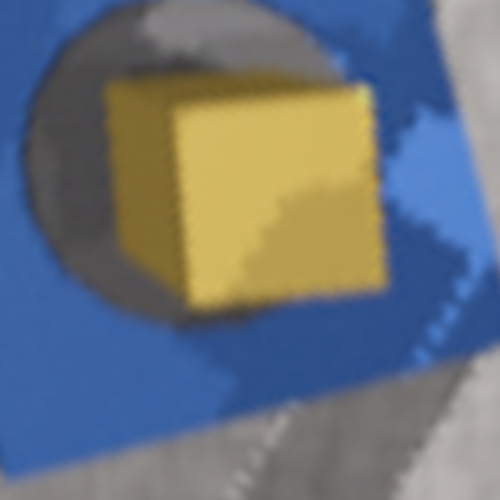

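Stub is at (483.5,-304.4) with head yaw 5.4° mod 90 (24 x 24 mm face, cup centre agrees within 1 mm). I'll grasp at heading 95.4.

```bash
python3 -c "
from h import *
plan((483.5,-304.4,160),95.4)"
```

```text
t 12.3 p [ 478.4 -294.8  241.1] yaw 60.2 q1,6 [-0.57 -0.05] F [-0.6  0.9  0.8] w 88.0 | rot [-0.001, -0.001, -0.615] tr [-5.8, 9.3, 81.1]
```

```bash
python3 -m jog '{"delta_rot":[[0,0,-0.13],[0,0,-0.26],[0,0,-0.39],[0,0,-0.52],[0,0,-0.615]],"translation":[[-6,9,20],[-6,9,45],[-6,9,70],[-6,9,81],[-6,9,81]],"hand":[1,1,1,1,1]}'; python3 -m jog '{"delta_rot":[[0,0,0],[0,0,0]],"translation":[[0,0,0],[0,0,0]],"hand":[1,1]}'; python3 -c "
from h import *
plan((483.5,-304.4,54),95.4)"
```

```text
t: 12.8
ee_pos: [485.4, -303.5, 157.7]
orientation: [-2.103, -2.329, 0.0]
ft_force: [0.1, 0.7, -0.1]
width: 87.5
t: 13.0
ee_pos: [486.1, -304.8, 160.2]
orientation: [2.114, 2.323, 0.0]
ft_force: [0.3, -0.0, 0.3]
width: 87.6
t 13.0 p [ 486.1 -304.8  160.2] yaw 95.4 q1,6 [-0.58 -0.68] F [ 0.3 -0.   0.3] w 87.6 | rot [0.0, 0.0, -0.0] tr [0.7, -2.6, 106.2]
```

```bash
python3 -m jog '{"delta_rot":[[0,0,0],[0,0,0],[0,0,0],[0,0,0],[0,0,0]],"translation":[[0.7,-2.6,30],[0.7,-2.6,65],[0.7,-2.6,95],[0.7,-2.6,106],[0.7,-2.6,106]],"hand":[1,1,1,1,1]}'; for i in 1 2; do python3 -m jog '{"delta_rot":[[0,0,0],[0,0,0],[0,0,0],[0,0,0],[0,0,0]],"translation":[[0,0,0],[0,0,0],[0,0,0],[0,0,0],[0,0,0]],"hand":[-1,-1,-1,-1,-1]}'; done; python3 -c "
from h import *
plan((483.5,-304.4,54),95.4)"
```

```text
t: 13.5
ee_pos: [481.9, -304.6, 53.2]
orientation: [-2.113, -2.322, 0.0]
ft_force: [0.2, 0.2, -0.3]
width: 87.7
t: 14.0
ee_pos: [482.4, -305.4, 54.8]
orientation: [2.113, 2.324, 0.0]
ft_force: [1.2, -0.0, 0.5]
width: 51.5
t: 14.5
ee_pos: [481.8, -305.2, 54.1]
orientation: [-2.113, -2.324, 0.0]
ft_force: [-2.3, -0.4, 2.8]
width: 24.1
t 14.5 p [ 481.8 -305.2   54.1] yaw 95.4 q1,6 [-0.59 -0.68] F [-2.3 -0.4  2.8] w 24.1 | rot [-0.001, -0.0, 0.001] tr [0.6, 1.8, 0.1]
```

```bash
python3 -m jog '{"delta_rot":[[0,0,0],[0,0,0],[0,0,0],[0,0,0],[0,0,0]],"translation":[[0,0,-15],[0,0,-45],[0,0,-80],[0,0,-115],[0,0,-136]],"hand":[-1,-1,-1,-1,-1]}'; python3 -c "
from h import *
plan((566.4,-29.6,185),74.3)"
```

```text
t: 15.0
ee_pos: [483.2, -305.8, 193.8]
orientation: [2.111, 2.322, 0.001]
ft_force: [0.3, -0.5, -2.2]
width: 23.8
t 15.0 p [ 483.2 -305.8  193.8] yaw 95.4 q1,6 [-0.59 -0.68] F [ 0.3 -0.5 -2.2] w 23.8 | rot [0.004, 0.002, 0.369] tr [267.0, 109.0, 8.5]
```

```bash
python3 -m jog '{"delta_rot":[[0,0,0.06],[0,0,0.12],[0,0,0.18],[0,0,0.24],[0,0,0.3]],"translation":[[40,16,0],[83,34,0],[126,51,0],[170,69,0],[214,87,0]],"hand":[-1,-1,-1,-1,-1]}'; python3 -c "
from h import *
plan((566.4,-29.6,170),74.3)"
```

```text
t: 15.5
ee_pos: [548.9, -82.1, 191.2]
orientation: [2.439, 1.979, 0.001]
ft_force: [1.2, -0.5, -2.8]
width: 23.9
t 15.5 p [548.9 -82.1 191.2] yaw 78.1 q1,6 [-0.17  0.04] F [ 1.2 -0.5 -2.8] w 23.9 | rot [0.001, -0.0, 0.066] tr [55.0, 6.3, 21.2]
```

```bash
python3 -m jog '{"delta_rot":[[0,0,0.03],[0,0,0.066],[0,0,0.066],[0,0,0.066],[0,0,0.066]],"translation":[[30,3,0],[53,6,0],[53,6,15],[53,6,21],[53,6,21]],"hand":[-1,-1,-1,-1,-1]}';  python3 -m jog '{"delta_rot":[[0,0,0],[0,0,0]],"translation":[[0,0,0],[0,0,0]],"hand":[-1,-1]}'; python3 -c "
from h import *
plan((566.4,-29.6,140),74.3)"
```

```text
t: 16.0
ee_pos: [564.3, -33.3, 168.7]
orientation: [-2.5, -1.9, 0.002]
ft_force: [-0.0, 0.1, -3.5]
width: 24.1
t: 16.2
ee_pos: [565.4, -33.9, 169.8]
orientation: [2.502, 1.899, 0.001]
ft_force: [0.0, 0.2, -2.6]
width: 23.7
t 16.2 p [565.4 -33.9 169.8] yaw 74.4 q1,6 [-0.08  0.19] F [ 0.   0.2 -2.6] w 23.7 | rot [0.001, -0.0, 0.002] tr [4.4, -0.2, 29.8]
```

```bash
python3 -m jog '{"delta_rot":[[0,0,0],[0,0,0],[0,0,0],[0,0,0],[0,0,0]],"translation":[[4.4,0,5],[4.4,0,15],[4.4,0,25],[4.4,0,29],[4.4,0,29]],"hand":[-1,-1,-1,-1,-1]}'; python3 - <<'E'
from h import *
plan((566.4,-29.6,125),74.3)
c=optics.calibration('wrist');im=optics.get_image('wrist');cv2.imwrite('pics/w8.png',cv2.resize(im[100:280,140:380,::-1],(800,600),interpolation=2))
print(np.round(proj(c,(566.4,-28.9,90)),1),np.round(proj(c,(566.4,-28.9,127)),1))
E
```

```text
t: 16.7
ee_pos: [565.5, -29.0, 138.9]
orientation: [-2.5, -1.9, 0.003]
ft_force: [-0.7, 0.5, -2.3]
width: 24.1
t 16.7 p [565.5 -29.  138.9] yaw 74.5 q1,6 [-0.07  0.2 ] F [-0.7  0.5 -2.3] w 24.1 | rot [-0.002, 0.0, 0.003] tr [-0.3, 1.0, 13.9]
[256.6 208.2] [256.6 227.3]
```

View pics/w8.png

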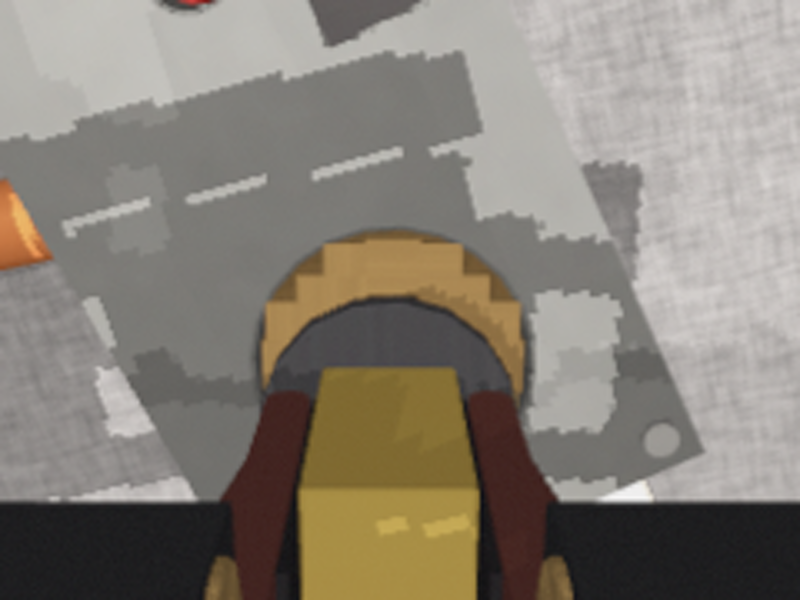

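In the last crop the hub centre is at column 394 and the stub collar at 392, so lateral error is about 0.3 mm. The serrated hub rim looks symmetric about the tool axis, so the angle is right. I'll lower it gently.

```bash
python3 -m jog '{"delta_rot":[[0,0,0],[0,0,0],[0,0,0],[0,0,0],[0,0,0]],"translation":[[0,0.4,2],[0,0.4,5],[0,0.4,8],[0,0.4,12],[0,0.4,15]],"hand":[-1,-1,-1,-1,-1]}'; python3 -c "
from h import *
plan((566.4,-29.6,104),74.3)"
```

```text
t: 17.25
ee_pos: [567.2, -29.2, 127.1]
orientation: [2.501, 1.901, 0.001]
ft_force: [-11.7, -1.1, 40.8]
width: 23.8
t 17.25 p [567.2 -29.2 127.1] yaw 74.5 q1,6 [-0.07  0.2 ] F [-11.7  -1.1  40.8] w 23.8 | rot [0.001, -0.0, 0.003] tr [-0.5, -0.7, 23.1]
```

It's blocked at the hub face (41 N, z 127), so the teeth aren't in. I'll check the offset along tool x from the last picture.

```bash
python3 -m jog '{"delta_rot":[[0,0,0],[0,0,0]],"translation":[[0,0,-6],[0,0,-6]],"hand":[-1,-1]}'; python3 - <<'E'
from h import *
o=get_obs();plan()
c=optics.calibration('wrist');T=np.array(c['cam_to_world']);T[:3,3]+=np.array([565.5,-29.0,138.9])-o['ee_pos'];c['cam_to_world']=T
im=cv2.imread('pics/w8.png')
xa=R.from_rotvec(o['orientation']).apply([1,0,0]);ya=R.from_rotvec(o['orientation']).apply([0,1,0]);t=np.array([565.5,-29.0,0])
f=lambda u,v,z:(lambda p:(np.dot(p-t,xa).round(2),np.dot(p-t,ya).round(2)))(onplane(c,140+u*.3,100+v*.3,z))
hx=f(394,236,90);cx=f(392,297,130.8);print('hub rim',hx,'collar rim',cx)
print('hub L/R',f(262,355,90),f(526,355,90),'hub centre x if r=31.15',hx[0]-31.15,'collar centre x',cx[0]-24)
# column profile
g=cv2.cvtColor(im,cv2.COLOR_BGR2GRAY);print(g[215:320:4,392].tolist())
# head top front edge
print('head top edge',f(390,488,138.9-14.1+56),'-> centre x',f(390,488,138.9-14.1+56)[0]-12,'L/R',f(300,488,180.8),f(479,488,180.8))
E
```

```text
t: 17.45
ee_pos: [567.3, -29.2, 131.8]
orientation: [2.5, 1.9, 0.002]
ft_force: [-0.1, -0.6, -2.8]
width: 23.8
t 17.45 p [567.3 -29.2 131.8] yaw 74.5 q1,6 [-0.07  0.2 ] F [-0.1 -0.6 -2.8] w 23.8 | rot [0.001, -0.0, -0.0] tr None
hub rim (np.float64(28.71), np.float64(2.23)) collar rim (np.float64(26.12), np.float64(1.58))
hub L/R (np.float64(1.78), np.float64(-27.07)) (np.float64(1.73), np.float64(31.64)) hub centre x if r=31.15 -2.4399999999999977 collar centre x 2.120000000000001
[119, 119, 122, 101, 89, 92, 114, 139, 137, 138, 139, 140, 144, 143, 141, 142, 138, 139, 141, 142, 98, 51, 63, 77, 76, 77, 76]
head top edge (np.float64(13.61), np.float64(1.06)) -> centre x 1.6099999999999994 L/R (np.float64(13.62), np.float64(-10.77)) (np.float64(13.59), np.float64(12.76))
```

The same picture shows the stub about 2.5 mm too far along +tool x relative to the hub. Shift (-2.7,-0.7) and retry gently.

```bash
python3 -m jog '{"delta_rot":[[0,0,0],[0,0,0],[0,0,0],[0,0,0],[0,0,0]],"translation":[[-2.7,-0.7,0],[-2.7,-0.7,0],[-2.7,-0.7,2],[-2.7,-0.7,4],[-2.7,-0.7,6]],"hand":[-1,-1,-1,-1,-1]}'; python3 -m jog '{"delta_rot":[[0,0,0]],"translation":[[0,0,1]],"hand":[-1]}';python3 -c "
from h import *
plan()"
```

```text
t: 17.95
ee_pos: [565.2, -31.5, 124.7]
orientation: [-2.501, -1.901, 0.0]
ft_force: [-0.1, -0.0, -1.3]
width: 23.5
t: 18.05
ee_pos: [565.1, -31.5, 123.7]
orientation: [-2.501, -1.901, 0.001]
ft_force: [-0.0, -1.3, -3.3]
width: 23.6
t 18.05 p [565.1 -31.5 123.7] yaw 74.5 q1,6 [-0.08  0.19] F [-0.  -1.3 -3.3] w 23.6 | rot [-0.001, 0.0, -0.0] tr None
```

The teeth are in with no force. Slide home.

```bash
python3 -m jog '{"delta_rot":[[0,0,0],[0,0,0],[0,0,0],[0,0,0],[0,0,0]],"translation":[[0,0,3],[0,0,7],[0,0,10],[0,0,13],[0,0,16]],"hand":[-1,-1,-1,-1,-1]}'; python3 -c "
from h import *
plan()"
```

```text
t: 18.55
ee_pos: [565.3, -31.5, 108.3]
orientation: [-2.501, -1.901, 0.0]
ft_force: [-2.2, 0.8, 5.7]
width: 23.6
t 18.55 p [565.3 -31.5 108.3] yaw 74.5 q1,6 [-0.08  0.19] F [-2.2  0.8  5.7] w 23.6 | rot [-0.0, 0.0, -0.0] tr None
```

```bash
python3 -m jog '{"delta_rot":[[0,0,0],[0,0,0],[0,0,0]],"translation":[[0,0,1.5],[0,0,3],[0,0,4.5]],"hand":[-1,-1,-1]}'; python3 -m jog '{"delta_rot":[[0,0,0],[0,0,0]],"translation":[[0,0,1],[0,0,1]],"hand":[-1,-1]}'; python3 -c "
from h import *
plan()"
```

```text
t: 18.85
ee_pos: [565.4, -31.6, 104.1]
orientation: [2.501, 1.901, 0.0]
ft_force: [-2.3, -0.0, 7.0]
width: 24.0
t: 19.05
ee_pos: [565.4, -31.5, 104.0]
orientation: [2.501, 1.901, 0.0]
ft_force: [-6.2, 0.1, 15.3]
width: 23.8
t 19.05 p [565.4 -31.5 104. ] yaw 74.5 q1,6 [-0.08  0.19] F [-6.2  0.1 15.3] w 23.8 | rot [0.0, -0.0, -0.0] tr None
```

Home: z stopped at 104.0 as predicted, and the force rose from 7 to 15 N without motion. I'll hold, verify, and hand in.

```bash
python3 -m jog '{"delta_rot":[[0,0,0],[0,0,0],[0,0,0],[0,0,0],[0,0,0]],"translation":[[0,0,0.4],[0,0,0.4],[0,0,0.4],[0,0,0.4],[0,0,0.4]],"hand":[-1,-1,-1,-1,-1]}'; python3 - <<'E'
from h import *
plan()
for n in ('scene','top'):
    im=optics.get_image(n);c=optics.calibration(n);m=mask(im,(0,150,80),(6,255,255))+mask(im,(174,150,80),(180,255,255));m[:130]=0;m[240:]=0
    print(n,[(b[0],b[1][4]) for b in blobs(m,8)[0]])
plan()
E
```

```text
t: 19.55
ee_pos: [565.4, -31.6, 104.0]
orientation: [2.501, 1.901, 0.0]
ft_force: [-6.7, 0.8, 18.0]
width: 23.7
t 19.55 p [565.4 -31.6 104. ] yaw 74.5 q1,6 [-0.08  0.19] F [-6.7  0.8 18. ] w 23.7 | rot [0.0, -0.0, -0.0] tr None
scene [([333.5, 148.5], 14), ([330.0, 162.6], 16), ([274.7, 182.9], 9)]
top [([177.3, 213.5], 14)]
t 19.65 p [565.3 -31.6 104. ] yaw 74.5 q1,6 [-0.08  0.19] F [-6.3  1.2 19. ] w 23.9 | rot [0.0, -0.0, -0.0] tr None
```

```bash
python3 -c "
from h import *
print(ctrl.close_job());plan()"
```

```text
the job is handed in; nothing more can be done
None
the job is handed in; nothing more can be done
```

The job is handed in, at about 19.7 s on the robot's clock, with the stub held home on the hub and the pin back in its stand. No verdict was reported.

- **Button:** I pushed it in with the pin until it bottomed out. The tip was about 11.7 mm below the box top, at 12.8 N, and held there for about 0.3 s.
- **Pin:** it is back upright in its stand and released. The wrist picture and the final scene picture both show it within about a pixel of where it started.
- **Stub:** it was taken from the blue block, turned to the hub's measured 74.3° and slid home. The tool stopped at the predicted height (104.0 mm), pressing with 18–19 N, with the grip at 23.9 mm on the 24 mm head. I could not read the plunger directly, so "home" is judged from that height and the force rise.

- **First insertion failed:** the stub was about 2.7 mm off along the tool's x axis and landed on the hub face with about 41 N at the wrist. I backed off, corrected from the picture, and the teeth then went in with no force.
- **Hub position:** the two measurements disagreed by 1–2 mm, within the calibration error.
- **Sign slips:** I twice typed a sideways move with the wrong sign. Both were in free air and were corrected.
- **Other items on the bench:** no contact showed in the forces, but I did not measure their positions again at the end.

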